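# Switch the massage-ball sorter to its other tray

### The arm

A 7-joint arm with a two-finger parallel gripper is mounted at the origin on the work surface. World frame = base frame: x ahead of the robot, y to its left, z up, the work surface at z = 0. Lengths are in mm, angles in rad, forces in N, time in s.
With the tool pointing down it reaches from about 400 to 900 mm from the base axis. Payload 5.6 kg.
Tool frame: the origin (TCP) lies midway between the tips of the shut fingers; the grasp point (between the pads) lies 19 mm behind it (arm.grip_depth is the distance from the TCP to the grasp point, in mm); z points along the fingers, y is the line along which they close (so a half turn about z gives the same grasp; the last joint's range is limited). The gripper opens to 92 mm and grips with 3 to 60 N. Pads are 20 mm wide; open, the fingers measure 128 mm over their backs; the gripper's body (75 mm by 189 mm) begins 69 mm behind the grasp point.
Start: joints at [-1.253, 0.468, -0.012, 1.603, 0.006, 1.071, -0.056], TCP at [229.506, 608.142, 214.592] pointing down, gripper open.
Joint ranges: [-2.53, 2.53], [-0.31, 2.02], [-1.57, 1.55], [0.28, 2.44], [-1.29, 4.43], [0.15, 1.84], [-2.92, 2.92]. Speed limits (rad/s): [2.57, 2.57, 3.14, 3.14, 3.14, 3.14, 3.14].

### API

Orientations are given as [roll, pitch, yaw] about the fixed x, y, z axes, in that order (R = Rz(yaw) Ry(pitch) Rx(roll)).
In Python, from bench import arm gives the robot as it stands.
- The arm moves only by the shell command python3 -m crank 'ROWS' [FORCE]. ROWS is JSON, a list of rows, each a list of 7 numbers: the shift along the tool's x, y, z in units of 0.1 m (1.0 is 0.1 m), then the turn, a rotation vector about the tool's x, y, z in units of 60 degrees (1.0 is 60 degrees), then the opening, from 0 (shut) to 1 (fully open). In form: [[tx, ty, tz, ax, ay, az, claw], ...]. A call has 1 to 12 rows; each row shifts and turns the commanded pose from where the row before left it, along the tool's axes as they then stand; what a row does not reach is not made up. A row lasts 1/12 s, in which the tool goes at most 41.7 mm and 7.16 degrees, less where a joint would pass 70% of its speed; a pose out of reach is approached as far as the arm can. A call with a number of a shift or a turn outside -1 to 1 is refused whole. A call with a gripper value outside its range is refused whole. The fingers move at their own pace and stop on an object; FORCE is the grip in N (left out, the last holds). Time passes only in rows, so rows that do not move let the fingers close. It gives the time, the measured TCP pose, the force, the opening and the grip force at its end, in the units of the state.
- arm.observe(): the state, without advancing time (a new reading comes with each control period).
- arm.read_camera(name): name is "scene" or "top"; returns the picture (384x512x3 uint8, red, green, blue); there is no depth.
- arm.calibration(name): a dict with "mtx" (3x3 intrinsics, pixels), "extrinsics" (4x4, takes a point from camera to world coordinates). Camera axes: x right, y down, z forward; pixel columns grow to the right and rows downward; lengths in mm; the calibration is good to about 2 mm. A picture is of the moment at which its call begins. calibration takes no time and is no camera call.
- arm.job_done(): hands the job in; it is judged then, once.
Trained networks look in the newest picture that a camera, given by its name, has taken for a name from the list of things; names that differ only in an ending like _2 or _b are one class to them, and where a whole thing is asked for, a point or a joint stands for the part that bears it (a point fixed in the world has none). Each returns a list of dicts, best first, with "conf" (0 to 1); they miss things now and then, are a little off and sometimes report something else, mostly with a low value. They report only what shows in the picture. A call takes as long as a camera call.
- arm.recognise(camera, query): "bbox" ([left, top, width, height] in pixels, round what is visible of it).
The state is a dict: "t": time; "joint_pos": joint angles; "qvel": joint speeds; "joint_torque": joint torques, N m; "tool_pos": TCP position; "eef_rot": TCP orientation; "force": force on the tool from outside, world axes, zero at the start; "ft_torque": the same for the moment, N m; "opening": finger opening in mm; "gripper_force": force on a finger pad.
Only numpy, scipy, OpenCV 4.12 (cv2) and the standard library are available. Lean on these libraries where they do the work, as an engineer would, in place of code of your own. Each camera call takes 0.05 s, during which the arm holds its last target. There are 200 camera calls.

### The job

The seesaw gate of the ball sorter is tipped towards one of the two trays. Press its raised end down with a fingertip so that it rocks over to the other tray, then push the upright paddle of the stop aside, to the left, so that all three stone balls roll down by themselves into the tray that the gate now leads to. Do not touch the balls, leave the gate tipped to its new side, and leave everything else on the table as it stands.

Things in the scene. Friction and masses are not known exactly. Their poses are not given: they have to be found in the camera images.
- sorter: Ball sorter, a fixed wooden stand, 280 mm deep, 470 mm wide: a feed channel in the middle at the back, a seesaw gate across its lower end, a tray on each side. Origin on the table top under the gate's pivot; x away from the robot along the feed, y left along the gate, z up.
- feed_lip (a point): Lower end of the feed channel's floor, above the middle of the gate, 27 mm beyond the pivot, 92 mm above the table. The channel (38 mm wide inside, walls 15 mm high) rises from here away from the robot at 0.2 rad for 178 mm.
- tray_left (a point): Centre of the flat floor of the left (+y) tray, 12 mm above the table, 199 mm left of the pivot. The tray is 100 mm wide inside (x) and runs from the gate's end (100 mm left of the pivot) as a ramp falling outwards, then flat, to its end wall at 229 mm; walls reach 70 mm above the table.
- tray_right (a point): The same for the right (-y) tray.
- gate (a joint): Tilt of the seesaw gate, -0.26 to +0.26 rad (end stops), an aluminium trough 190 mm long (y), 81 mm wide, on a pin 50 mm above the table. Positive: left (+y) end up, leads to the right tray; negative: right end up, leads left. Top-heavy: it rests at one end stop; pressed past level it falls over by itself. 1 N is enough.
- tab_left (a point): Centre of the top face of the flat press tab, 36 x 36 mm, 4 mm thick, on the robot side of the gate's left end (74 mm nearer the robot than the pivot, 77 mm left of it, gate level). 128 mm above the table when raised, 110 mm level, 88 mm when lowered.
- tab_right (a point): The same on the tab at the gate's right end.
- stop (a joint): Slide of the stop in m: 0 = closed, 0.05 = fully aside (to the sorter's left, +y). It stays where it is left; friction about 1.2 N. From 0.042 on the balls can pass.
- stop_paddle (a point): Middle of the right (-y) face of the stop's upright dark steel paddle: push here, to the left. Paddle 28 mm wide (x), 8 mm thick, 133 to 177 mm above the table; this point at 160 mm. From its foot a bar (6 mm thick, top at 133 mm) runs right across the feed and holds the balls back. 32 mm free between channel wall and paddle; ball tops there at 136 mm.
- ball1_center (a point): Centre of ball 1 of three polished stone hand-massage balls, 32 mm across, 45 g, waiting in a row in the feed behind the stop (number 1 next to it).
- ball2_center (a point): Centre of ball 2 of three polished stone hand-massage balls, 32 mm across, 45 g, waiting in a row in the feed behind the stop (number 1 next to it).
- ball3_center (a point): Centre of ball 3 of three polished stone hand-massage balls, 32 mm across, 45 g, waiting in a row in the feed behind the stop (number 1 next to it).
- ball1: Ball 1 as a body (origin on its surface, turns as it rolls: use its centre).
- ball2: Ball 2 as a body (origin on its surface, turns as it rolls: use its centre).
- ball3: Ball 3 as a body (origin on its surface, turns as it rolls: use its centre).
- polish: Bystander: round glass polish bottle with black cap, 28 mm across, 75 mm tall, standing in front of the sorter; origin at the centre of its underside.
- pot_a: Bystander: gel pot with white lid, 42 mm across, 32 mm tall, behind the left tray; origin at the centre of its underside.
- pot_b: Bystander: gel pot like pot_a, behind the right tray; origin at the centre of its underside.
- tumbler: Bystander: steel tumbler, 84 mm across, 130 mm tall; origin at the centre of its underside.
- dust_brush: Bystander: nail dust brush lying flat, 160 mm long; origin at the centre of its underside.
- remover: Bystander: clear remover bottle, 52 mm across, 140 mm tall; origin at the centre of its underside.
- gel_bottle: Bystander: black gel bottle, 32 mm across, 85 mm tall; origin at the centre of its underside.

How it is judged:
By the outcome, as a careful person would: the job done as asked, in the order asked, and still so for the second after the job is handed in, with the robot touching nothing.
It also fails if it takes over 42 s, if anything falls off the work surface, if the arm or the gripper's body presses on something with over 40 N, if the wrist force passes 120 N, or if a joint passes its speed limit or range.

## Working session

There is one attempt and no reset: what is moved stays moved. The work goes in short steps, Python scripts to look and compute and a shell command to move; the robot and the scene stay as the last step left them, time stands still between calls to the robot, and variables do not carry over. Pictures are saved under pics/ and viewed, at most 10 in all, crops included, and the job is handed in when it is done.

```bash
mkdir -p pics; python3 - <<'E'
from bench import arm
import cv2,numpy as np
for c in ("scene","top"):
    im=arm.read_camera(c); cv2.imwrite(f"pics/{c}0.png",im[:,:,::-1])
    k=arm.calibration(c); print(c,np.round(k["mtx"],1).tolist(),np.round(k["extrinsics"],3).tolist())
    for q in ("sorter","gate","tab_left","tab_right","stop_paddle","ball1","polish","feed_lip"):
        print(q,[(r["bbox"],round(r["conf"],2)) for r in arm.recognise(c,q)[:4]])
s=arm.observe();print(s)
E
```

```text
scene [[486.7, 0.0, 256.6], [0.0, 486.7, 182.0], [0.0, 0.0, 1.0]] [[0.557, 0.54, -0.632, 1438.812], [0.831, -0.358, 0.427, -617.063], [0.004, -0.762, -0.647, 1032.575], [0.0, 0.0, 0.0, 1.0]]
sorter [([183.1, 165.5, 161.7, 98.8], 0.92)]
gate [([229.2, 162.0, 61.9, 36.4], 0.69)]
tab_left [([228.7, 165.1, 62.0, 33.9], 0.94)]
tab_right [([232.0, 165.3, 67.1, 38.5], 0.82)]
stop_paddle [([266.3, 174.2, 33.0, 23.3], 0.74)]
ball1 [([280.6, 203.5, 12.1, 11.0], 0.69), ([278.3, 200.3, 5.5, 10.0], 0.61)]
polish []
feed_lip [([184.0, 164.3, 160.5, 98.4], 0.65), ([275.5, 204.4, 9.6, 6.6], 0.32)]
top [[457.2, 0.0, 252.9], [0.0, 457.2, 191.0], [0.0, 0.0, 1.0]] [[-0.027, -0.987, 0.159, 350.28], [-1.0, 0.028, 0.001, -12.62], [-0.006, -0.159, -0.987, 1477.791], [0.0, 0.0, 0.0, 1.0]]
sorter [([168.2, 131.2, 152.9, 105.5], 0.63), ([188.5, 142.7, 15.0, 12.1], 0.5), ([204.7, 187.4, 70.9, 43.8], 0.47), ([251.3, 141.5, 9.4, 13.1], 0.47)]
gate [([207.7, 186.4, 67.7, 42.2], 0.84), ([169.0, 127.6, 153.1, 109.1], 0.72)]
tab_left [([206.1, 187.8, 66.5, 41.5], 0.61), ([169.2, 128.7, 153.5, 109.6], 0.61)]
tab_right
[... 251 characters left out ...]
)]
{'t': 0.9, 'joint_pos': array([-1.25301022,  0.46748668, -0.01161407,  1.60269899,  0.00604213,
        1.07141924, -0.05625917]), 'qvel': array([ 0.00076642,  0.0013424 ,  0.00019454, -0.00103257, -0.00132785,
        0.0006319 , -0.0005013 ]), 'joint_torque': array([ 7.38621438e-04, -5.20406306e+01, -1.17878703e-02, -2.44055343e+01,
       -5.66245720e-02,  1.12565004e-02,  3.13629732e-05]), 'tool_pos': array([229.50154822, 608.13856199, 214.60145107]), 'eef_rot': array([3.14156637e+00, 6.92455103e-05, 2.78080875e+00]), 'force': array([ 0.49418131,  0.07445824, -0.07305559]), 'ft_torque': array([-0.08051432,  0.02881733, -0.05637811]), 'gripper_force': 0.0, 'opening': 91.64594763517087}
```

```bash
python3 -c "
import cv2,numpy as np
for c in ('scene','top'):
    cv2.imwrite(f'pics/{c}0b.png',cv2.resize(cv2.imread(f'pics/{c}0.png'),(800,600),interpolation=cv2.INTER_CUBIC))"
```

```text
(no output)
```

View pics/scene0b.png

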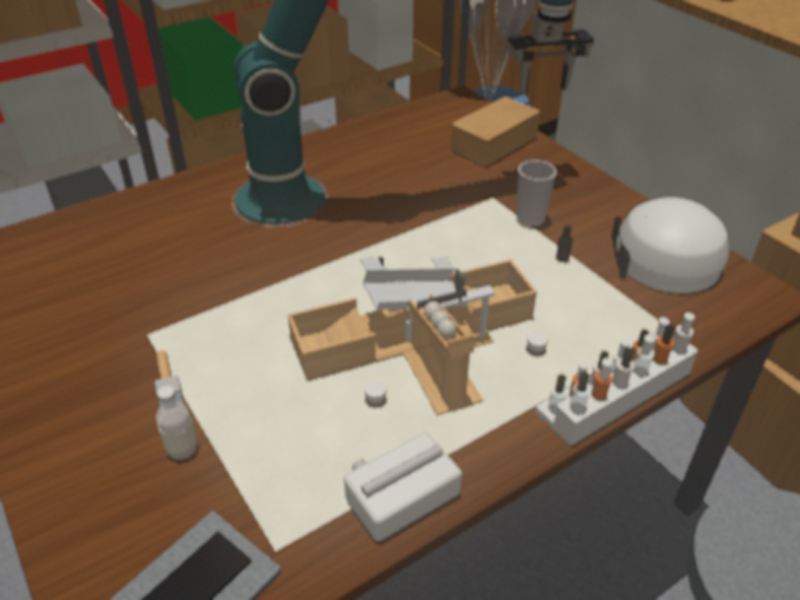

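View pics/top0b.png

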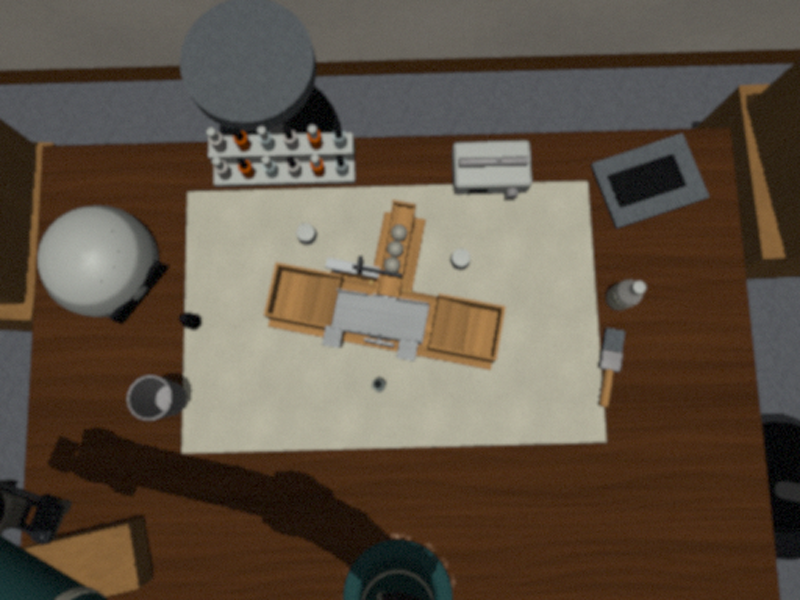

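The scene view shows the sorter mid-table, with the balls behind the stop at about (440,318). In the top view the gate is at (380,315), the tabs at (333,337) and (407,349), the paddle at (360,266), and the polish bottle in front at (379,383). I'll zoom in to find the tilt and get exact points.

```bash
python3 -c "
import cv2
a=cv2.imread('pics/top0.png')[120:255,160:340]; cv2.imwrite('pics/tc.png',cv2.resize(a,(800,600),interpolation=cv2.INTER_CUBIC))
a=cv2.imread('pics/scene0.png')[150:270,180:340]; cv2.imwrite('pics/sc.png',cv2.resize(a,(800,600),interpolation=cv2.INTER_CUBIC))"
```

```text
(no output)
```

View pics/tc.png

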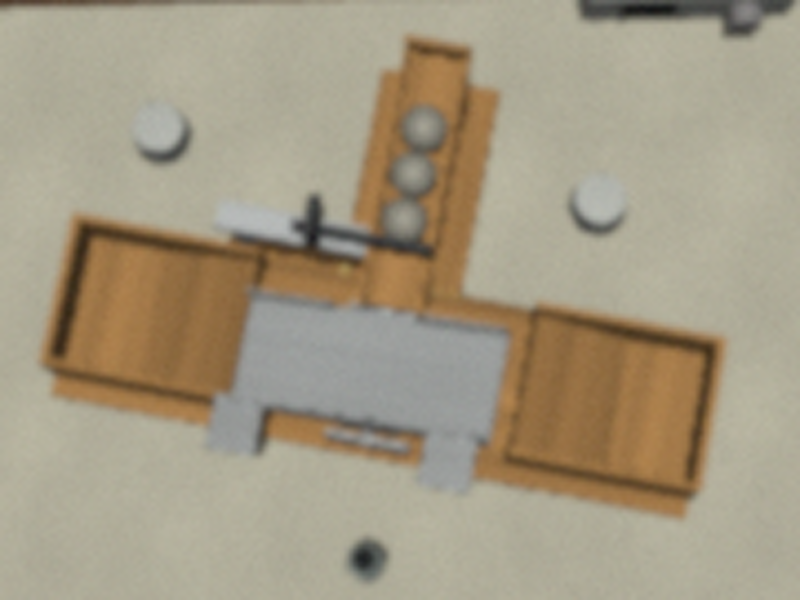

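View pics/sc.png

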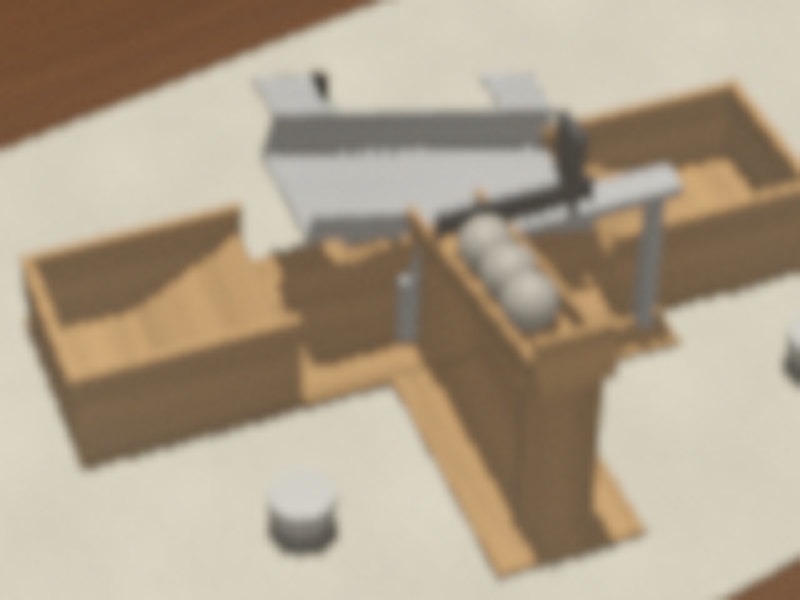

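The right tab (image left in the scene crop) seems raised. I'll fit the pose with both cameras and check the tilt numerically.

```bash
cat > fit.py <<'E'
from bench import arm
import numpy as np
from scipy.optimize import least_squares
C={c:arm.calibration(c) for c in("scene","top")}
def proj(c,P):
    E=np.linalg.inv(C[c]["extrinsics"]);p=E[:3,:3]@P+E[:3,3];q=C[c]["mtx"]@p;return q[:2]/q[2]
def ray(c,uv,z):
    E=C[c]["extrinsics"];d=E[:3,:3]@np.linalg.solve(C[c]["mtx"],[*uv,1]);return E[:3,3]+d*(z-E[2,3])/d[2]
T=lambda u,v:np.array([160+u*.225,120+v*.225]); S=lambda u,v:np.array([180+u/5,150+v/5])
def W(p,L):
    c,s=np.cos(p[2]),np.sin(p[2]);return np.array([p[0]+c*L[0]-s*L[1],p[1]+s*L[0]+c*L[1],L[2]])
E
cat > a.py <<'E'
from fit import *
obs=[("top",T(78,215),(1,235,70)),("top",T(45,365),(-1,235,70)),("top",T(722,340),(1,-235,70)),("top",T(695,492),(-1,-235,70)),
("scene",S(72,382),(1,-235,70)),("scene",S(25,260),(-1,-235,70)),("scene",S(735,85),(-1,235,70))]
def f(p): return np.concatenate([proj(c,W(p,(L[0]*p[3],*L[1:])))-u for c,u,L in obs])
r=least_squares(f,[580,0,-.13,56]);p=r.x;print(p,np.round(r.fun,1))
for n,c,y,u in (("L","top",77,T(237,425)),("R","top",-77,T(447,462)),("L","scene",77,S(515,90)),("R","scene",-77,S(290,88))):
    print(n,c,u,[(z,np.round(proj(c,W(p,(-74,y+dy,z))),1)) for z,dy in((128,-10*np.sign(y)),(88,0))])
print("pad top",ray("top",T(315,203),177),ray("top",T(315,245),177),"polish",ray("top",T(367,558),75),ray("top",T(367,558),0))
for n,L in (("tabL",(-74,77,0)),("tabR",(-74,-77,0)),("lip",(27,0,0))): print(n,W(p,L))
for b in(T(405,220),T(413,175),T(424,128)):print("ball",ray("top",b,122))
np.save("p.npy",p)
E
python3 a.py
```

```text
[ 5.54877759e+02  1.07743238e+01 -2.17795604e-01  5.34169859e+01] [-1.4 -0.6 -1.4 -1.3  1.1 -0.8  1.4 -1.3 -0.8 -1.4 -1.4 -1.4  0.  -2.2]
L top [213.325 215.625] [(128, array([218.8, 215.4])), (88, array([216.6, 216.2]))]
R top [260.575 223.95 ] [(128, array([263.2, 224. ])), (88, array([266.2, 225.8]))]
L scene [283. 168.] [(128, array([276.6, 158.2])), (88, array([279.2, 167.7]))]
R scene [238.  167.6] [(128, array([235.1, 168.1])), (88, array([232.3, 179.2]))]
pad top [636.17393954  50.98698822 177.        ] [608.18263795  51.52805172 177.        ] polish [408.68165689  25.1095266   75.        ] [411.80408206  27.12672662   0.        ]
tabL [499.2639171  101.94504622   0.        ]
tabR [465.98793126 -48.4168797    0.        ]
lip [581.23991456   4.94022242   0.        ]
ball [634.70430662  -7.37676237 122.        ]
ball [665.92696537 -13.66961315 122.        ]
ball [698.7254037 -22.1037405 122.       ]
```

The right end is raised: the tabs' sideways swing matches, with the right tab at z≈128. The sorter sits at about (555, 11) with yaw −0.218. I'll turn the tool so its y lies along the sorter's x, shut the fingers and travel high.

```bash
python3 -m crank '[[0,0,0,0,0,0.114,0],[0,0,0,0,0,0.114,0],[0,0,0,0,0,0.114,0],[0,0,0,0,0,0.114,0],[0,0,0,0,0,0.114,0],[0,0,0,0,0,0.114,0],[0,0,0,0,0,0.114,0],[0,0,0,0,0,0.114,0],[0,0,0,0,0,0.114,0],[0,0,0,0,0,0.114,0],[0,0,0,0,0,0.114,0],[0,0,0,0,0,0.114,0]]'
python3 -m crank '[[-0.29,0.186,0,0,0,0,0],[-0.29,0.186,0,0,0,0,0],[-0.29,0.186,0,0,0,0,0],[-0.29,0.186,0,0,0,0,0],[-0.29,0.186,0,0,0,0,0],[-0.29,0.186,0,0,0,0,0],[-0.29,0.186,0,0,0,0,0],[-0.29,0.186,0,0,0,0,0],[-0.29,0.186,0,0,0,0,0],[-0.29,0.186,0,0,0,0,0]]'
python3 -m crank '[[-0.29,0.186,0,0,0,0,0],[-0.29,0.186,0,0,0,0,0],[-0.29,0.186,0,0,0,0,0],[-0.29,0.186,0,0,0,0,0],[-0.29,0.186,0,0,0,0,0],[-0.29,0.186,0,0,0,0,0],[-0.29,0.186,0,0,0,0,0],[-0.29,0.186,0,0,0,0,0],[-0.29,0.186,0,0,0,0,0],[-0.29,0.186,0,0,0,0,0],[0,0,0,0,0,0,0],[0,0,0,0,0,0,0]]'
```

```text
t: 1.9
tool_pos: [229.4, 608.2, 214.6]
eef_rot: [-3.142, -0.0, 1.342]
force: [1.0, -0.9, 0.4]
opening: 14.1
gripper_force: 0.0
t: 2.73
tool_pos: [347.2, 282.7, 214.9]
eef_rot: [3.141, -0.001, 1.348]
force: [0.9, 0.8, 0.4]
opening: 0.7
gripper_force: 0.0
t: 3.73
tool_pos: [464.5, -41.4, 214.7]
eef_rot: [3.141, 0.0, 1.344]
force: [0.0, 0.1, 0.2]
opening: 0.4
gripper_force: 0.0
```

```bash
python3 -m crank '[[0,0.03,0.2,0,0,0,0],[0,0,0.2,0,0,0,0],[0,0,0.2,0,0,0,0],[0,0,0.13,0,0,0,0],[0,0,0,0,0,0,0],[0,0,0,0,0,0,0]]'
python3 - <<'E'
from bench import arm
import cv2
a=arm.read_camera('scene')[140:230,210:330,::-1]; cv2.imwrite('pics/s1.png',cv2.resize(a,(800,600),interpolation=cv2.INTER_CUBIC))
E
```

```text
t: 4.23
tool_pos: [466.6, -39.2, 141.4]
eef_rot: [-3.14, 0.0, 1.35]
force: [-0.1, 0.4, 0.8]
opening: 0.7
gripper_force: 0.0
```

View pics/s1.png

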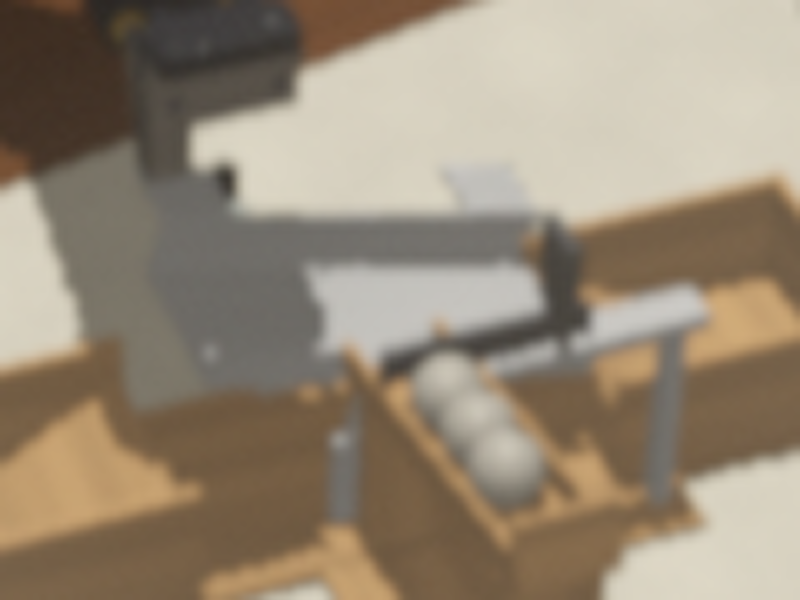

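The fingertips (165,175) sit just above the raised right tab, slightly to its outer side as intended. Pressing down now.

```bash
python3 -m crank '[[0.03,0,0.06,0,0,0,0],[0,0,0.06,0,0,0,0],[0,0,0.06,0,0,0,0],[0,0,0.06,0,0,0,0]]'
python3 -m crank '[[0,0,0.06,0,0,0,0],[0,0,0.06,0,0,0,0],[0,0,0.06,0,0,0,0],[0,0,0.04,0,0,0,0],[0,0,0,0,0,0,0],[0,0,0,0,0,0,0],[0,0,0,0,0,0,0]]'
```

```text
t: 4.62
tool_pos: [468.0, -37.2, 117.3]
eef_rot: [3.141, -0.0, 1.349]
force: [-0.9, 0.3, 0.3]
opening: 0.5
gripper_force: 0.3
t: 5.2
tool_pos: [468.0, -37.5, 95.7]
eef_rot: [3.141, -0.0, 1.348]
force: [0.3, 0.2, 0.8]
opening: 0.7
gripper_force: 0.0
```

```bash
python3 -m crank '[[0,0,-0.2,0,0,0,0],[0,0,-0.3,0,0,0,0],[0,0,-0.3,0,0,0,0],[0,0,-0.2,0,0,0,0],[0,0,0,0,0,0,0]]'
python3 - <<'E'
from bench import arm
import cv2
a=arm.read_camera('scene')[140:230,210:330,::-1]; cv2.imwrite('pics/s2.png',cv2.resize(a,(800,600),interpolation=cv2.INTER_CUBIC))
E
```

```text
t: 5.62
tool_pos: [470.6, -37.6, 199.6]
eef_rot: [3.134, -0.004, 1.348]
force: [-0.3, -0.2, 1.5]
opening: 0.5
gripper_force: 0.0
```

View pics/s2.png

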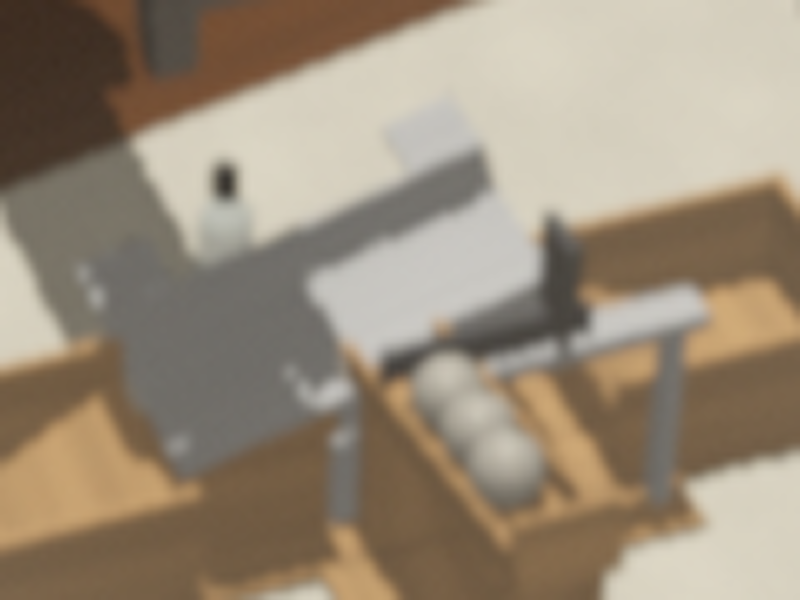

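The gate has rocked over: its left end is raised now (450,110), so it leads right, and the balls still wait. Now I'll check the paddle position in both views.

```bash
python3 - <<'E'
from fit import *
p=np.load("p.npy")
f=lambda P:np.concatenate([proj("top",P)-T(315,224),proj("scene",P)-[293.3,172.5]])
r=least_squares(lambda q:f(np.array([q[0],q[1],177])),[620,50]);print(r.x,r.fun)
P=r.x;c,s=np.cos(p[2]),np.sin(p[2]);loc=lambda P:(c*(P[0]-p[0])+s*(P[1]-p[1]),-s*(P[0]-p[0])+c*(P[1]-p[1]))
print("paddle",loc(P),"tcp",loc(arm.observe()["tool_pos"]))
E
```

```text
[624.33316766  53.17781992] [-0.67522125 -0.71659703 -0.90200261 -0.26721909]
paddle (np.float64(58.652148819624124), np.float64(56.40953598971325)) tcp (np.float64(-73.08011650743644), np.float64(-65.2542531338398))
```

```bash
python3 -m crank '[[0.159,0.218,0,0,0,0,0],[0.159,0.218,0,0,0,0,0],[0.159,0.218,0,0,0,0,0],[0.159,0.218,0,0,0,0,0],[0.159,0.218,0,0,0,0,0],[0.159,0.218,0,0,0,0,0],[0,0,0,0,0,0,0],[0,0,0,0,0,0,0],[0,0,0,0,0,0,0]]'
python3 - <<'E'
from fit import *
import cv2
p=np.load("p.npy");c,s=np.cos(p[2]),np.sin(p[2]);P=arm.observe()["tool_pos"]
print(c*(P[0]-p[0])+s*(P[1]-p[1]),-s*(P[0]-p[0])+c*(P[1]-p[1]))
a=arm.read_camera('scene')[140:230,230:350,::-1]; cv2.imwrite('pics/s3.png',cv2.resize(a,(800,600),interpolation=cv2.INTER_CUBIC))
E
```

```text
t: 6.42
tool_pos: [615.2, 26.0, 194.2]
eef_rot: [-3.139, 0.001, 1.347]
force: [0.0, -0.2, 0.2]
opening: 0.3
gripper_force: 0.0
55.611275062828604 27.910725392664418
```

View pics/s3.png

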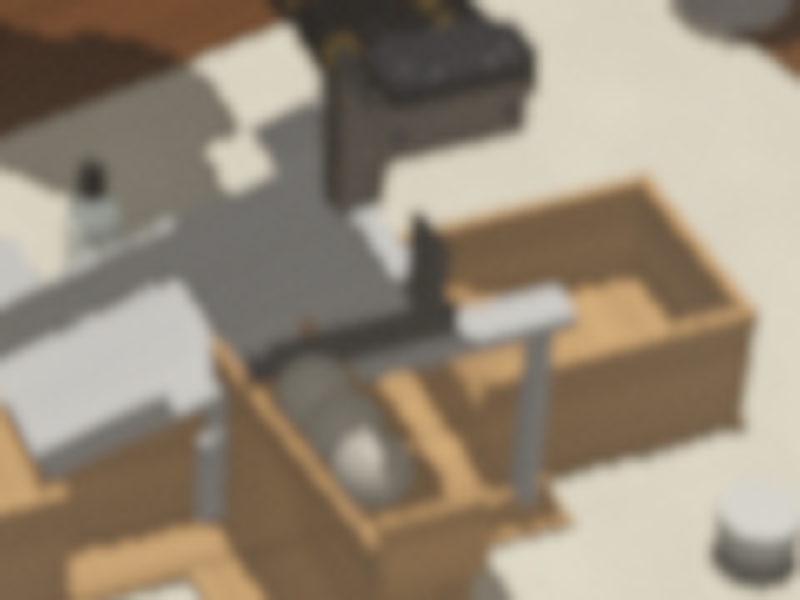

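The fingertip (355,205) is beside the paddle (430,260), on its right and clear of it. Lowering to z≈152, then pushing left.

```bash
python3 -m crank '[[0.0,0.02,0.12,0,0,0,0],[0,0,0.12,0,0,0,0],[0,0,0.12,0,0,0,0],[0,0,0.06,0,0,0,0],[0,0,0,0,0,0,0],[0,0,0,0,0,0,0]]'
python3 -m crank '[[0.06,0,0,0,0,0,0],[0.06,0,0,0,0,0,0],[0.06,0,0,0,0,0,0],[0.06,0,0,0,0,0,0],[0.06,0,0,0,0,0,0],[0.06,0,0,0,0,0,0],[0,0,0,0,0,0,0]]'
python3 -m crank '[[0.08,0,0,0,0,0,0],[0.08,0,0,0,0,0,0],[0.08,0,0,0,0,0,0]]'
```

```text
t: 6.97
tool_pos: [618.1, 26.1, 152.9]
eef_rot: [-3.141, 0.001, 1.348]
force: [0.3, 0.3, -0.3]
opening: 0.4
gripper_force: 0.0
t: 7.55
tool_pos: [626.8, 63.4, 153.6]
eef_rot: [3.141, -0.001, 1.35]
force: [0.1, -0.3, -0.0]
opening: 0.4
gripper_force: 0.0
t: 7.8
tool_pos: [631.7, 85.5, 153.6]
eef_rot: [-3.141, -0.0, 1.348]
force: [-0.8, -1.3, 0.9]
opening: 0.5
gripper_force: 0.7
```

```bash
python3 -m crank '[[0.02,0,0,0,0,0,0],[0.02,0,0,0,0,0,0],[0,0,0,0,0,0,0]]'
python3 - <<'E'
from bench import arm
import cv2
a=arm.read_camera('scene')[140:260,180:340,::-1]; cv2.imwrite('pics/s4.png',cv2.resize(a,(800,600),interpolation=cv2.INTER_CUBIC))
E
```

```text
t: 8.05
tool_pos: [632.6, 89.5, 153.5]
eef_rot: [-3.141, -0.0, 1.349]
force: [0.1, -0.6, -0.7]
opening: 0.3
gripper_force: 0.0
```

View pics/s4.png

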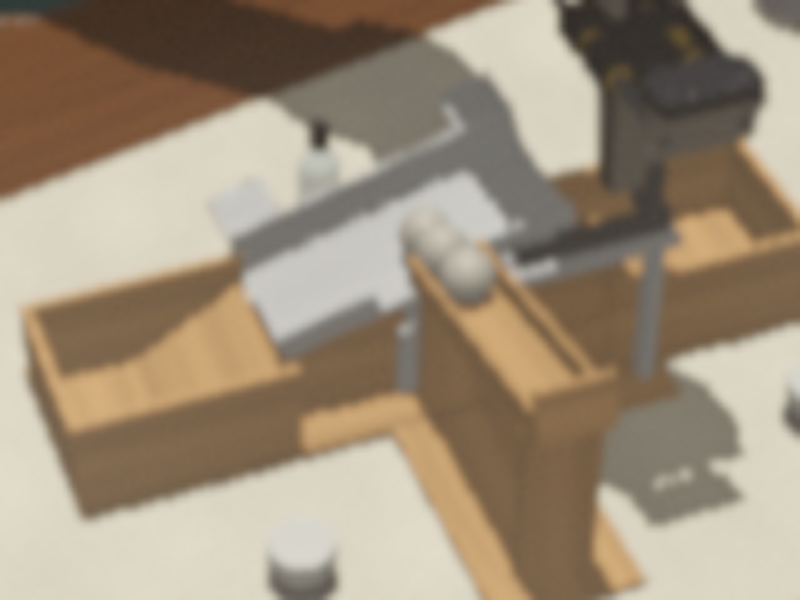

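The bar has cleared the feed (its end at (520,255)) and the balls are rolling out onto the gate at (440,245). I'll wait, then back off and lift away.

```bash
python3 -m crank '[[0,0,0,0,0,0,0],[0,0,0,0,0,0,0],[0,0,0,0,0,0,0],[0,0,0,0,0,0,0],[0,0,0,0,0,0,0],[0,0,0,0,0,0,0],[0,0,0,0,0,0,0],[0,0,0,0,0,0,0],[0,0,0,0,0,0,0],[0,0,0,0,0,0,0],[0,0,0,0,0,0,0],[0,0,0,0,0,0,0]]'
python3 -m crank '[[-0.06,0,0,0,0,0,0],[-0.06,0,0,0,0,0,0],[0,0,0,0,0,0,0],[0,0,-0.2,0,0,0,0],[0,0,-0.3,0,0,0,0],[0,0,-0.3,0,0,0,0],[0,0,-0.3,0,0,0,0],[0,0,0,0,0,0,0],[0,0,0,0,0,0,0],[0,0,0,0,0,0,0],[0,0,0,0,0,0,0],[0,0,0,0,0,0,0]]'
python3 - <<'E'
from bench import arm
import cv2
a=arm.read_camera('scene')[110:290,150:390,::-1]; cv2.imwrite('pics/s5.png',cv2.resize(a,(800,600),interpolation=cv2.INTER_CUBIC))
E
```

```text
t: 9.1
tool_pos: [632.6, 88.7, 153.6]
eef_rot: [3.142, -0.0, 1.348]
force: [-0.2, 0.4, -0.1]
opening: 0.6
gripper_force: 0.0
t: 10.1
tool_pos: [629.2, 77.0, 262.1]
eef_rot: [-3.139, 0.001, 1.348]
force: [-0.7, -0.5, -0.0]
opening: 0.5
gripper_force: 0.0
```

View pics/s5.png

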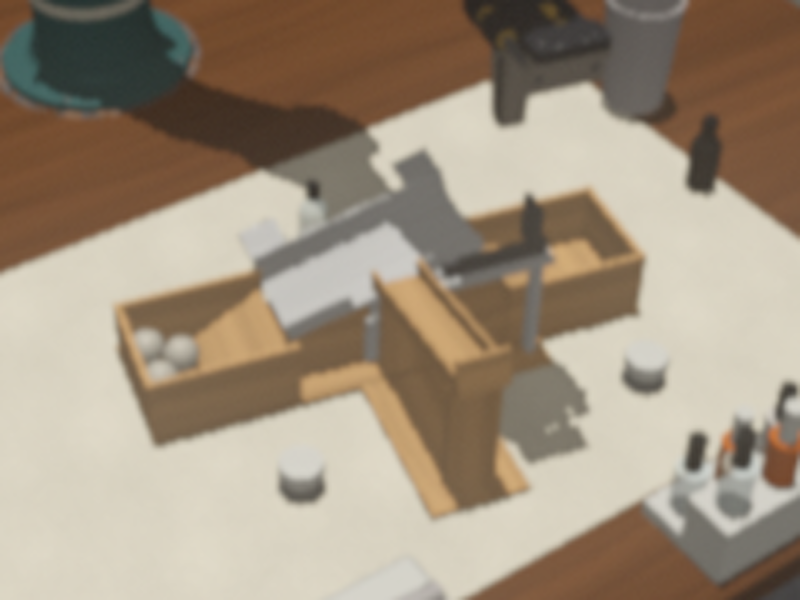

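All three balls lie in the right tray at (160,355), the gate is tipped right, and the gripper is clear of everything.

```bash
python3 -m crank '[[0,0,0,0,0,0,0],[0,0,0,0,0,0,0],[0,0,0,0,0,0,0],[0,0,0,0,0,0,0],[0,0,0,0,0,0,0],[0,0,0,0,0,0,0]]'; python3 -c "
from bench import arm; print(arm.job_done())"
```

```text
t: 10.65
tool_pos: [629.9, 77.0, 263.6]
eef_rot: [3.142, -0.0, 1.348]
force: [-0.6, -0.6, -0.3]
opening: 0.5
gripper_force: 0.0
the job is handed in; nothing more can be done
None
```

The gate is rocked over to lead right, the stop is pushed aside to the left, and all three balls rolled into the right tray without the gripper touching them; the job was handed in at about 10.7 s.

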